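# Rack the microscope objectives in order of length

## Task

Put the four loose microscope objectives away on the rail's black seats in order of length: the shortest on the seat next to the green block, then longer and longer, the longest on the seat next to the dark grey block. Stand each upright, nose up as it is now, well centred on its seat, and leave the little oil bottle standing where it is.

Things in the scene. Friction and masses are not known exactly. Their poses are not given: they have to be found in the camera images.
- red_mid (a point): Shortest of the four loose microscope objectives: an upright steel cylinder 28 mm in diameter and 32 mm tall overall with a red colour band round the top of its barrel (the barrel is straight over the lower 23 mm, above it a small tapered nose with the lens), standing nose up. The point is on its axis, half-way up (16 mm above its foot); z points up along its axis. About 90 g.
- yellow_mid (a point): Second shortest of the four loose microscope objectives: an upright steel cylinder 28 mm in diameter and 43 mm tall overall with a yellow colour band round the top of its barrel (the barrel is straight over the lower 34 mm, above it a small tapered nose with the lens), standing nose up. The point is on its axis, half-way up (21.5 mm above its foot); z points up along its axis. About 110 g.
- blue_mid (a point): Second longest of the four loose microscope objectives: an upright steel cylinder 28 mm in diameter and 54 mm tall overall with a blue colour band round the top of its barrel (the barrel is straight over the lower 45 mm, above it a small tapered nose with the lens), standing nose up. The point is on its axis, half-way up (27 mm above its foot); z points up along its axis. About 130 g.
- white_mid (a point): Longest of the four loose microscope objectives: an upright steel cylinder 28 mm in diameter and 65 mm tall overall with a white colour band round the top of its barrel (the barrel is straight over the lower 56 mm, above it a small tapered nose with the lens), standing nose up. The point is on its axis, half-way up (32.5 mm above its foot); z points up along its axis. About 150 g.
- seat1_top (a point): Seat 1 of four fixed round black rubber discs, 44 mm in diameter, flat, 4 mm thick, in a straight row 80 mm apart on a fixed flat white plastic rail (450 x 60 x 10 mm). The point is the centre of the disc's top face, 14 mm above the bench; its y axis runs along the row, from seat 1 towards seat 4. Seats 1 and 4 are the two ends of the row.
- seat2_top (a point): Seat 2 of four fixed round black rubber discs, 44 mm in diameter, flat, 4 mm thick, in a straight row 80 mm apart on a fixed flat white plastic rail (450 x 60 x 10 mm). The point is the centre of the disc's top face, 14 mm above the bench; its y axis runs along the row, from seat 1 towards seat 4. Seats 1 and 4 are the two ends of the row.
- seat3_top (a point): Seat 3 of four fixed round black rubber discs, 44 mm in diameter, flat, 4 mm thick, in a straight row 80 mm apart on a fixed flat white plastic rail (450 x 60 x 10 mm). The point is the centre of the disc's top face, 14 mm above the bench; its y axis runs along the row, from seat 1 towards seat 4. Seats 1 and 4 are the two ends of the row.
- seat4_top (a point): Seat 4 of four fixed round black rubber discs, 44 mm in diameter, flat, 4 mm thick, in a straight row 80 mm apart on a fixed flat white plastic rail (450 x 60 x 10 mm). The point is the centre of the disc's top face, 14 mm above the bench; its y axis runs along the row, from seat 1 towards seat 4. Seats 1 and 4 are the two ends of the row.
- green_block_top (a point): Green block (45 x 30 x 18 mm) fixed on one end of the rail, 78 mm beyond the end seat there (seat 1 or seat 4, it changes from start to start); it marks the end of the row where the shortest objective belongs. A dark grey block of the same size is fixed on the other end. The point is the centre of its top face, 28 mm above the bench.
- oil_mid (a point): Small loose amber bottle of immersion oil with a black cap, 28 mm in diameter, 55 mm tall, standing among the objectives; not to be moved. The point is on its axis, half-way up; z points up.

How it is judged:
By the outcome, as a careful person would: the job done as asked, in the order asked, and still so for the second after the job is handed in, with the robot touching nothing.
It also fails if it takes over 96 s, if anything falls off the work surface, if the arm or the gripper's body presses on something with over 40 N, if the wrist force passes 120 N, or if a joint passes its speed limit or range.

## Robot

A 6-joint arm with a two-finger parallel gripper is mounted at the origin on the work surface. World frame = base frame: x ahead of the robot, y to its left, z up, the work surface at z = 0. Lengths are in m, angles in rad, forces in N, time in s.
With the tool pointing down it reaches from about 0.375 to 0.9 m from the base axis. Payload 3.1 kg.
Tool frame: the origin (TCP) lies on the centre line of the jaws, within the pads' length; the fingertips stand 17 mm ahead of it and the grasp point (between the pads) lies 2 mm behind it; z points along the fingers, y is the direction in which the jaws open and shut (so a half turn about z gives the same grasp; the last joint's range is limited). The gripper opens to 85 mm and grips with 20 to 120 N. Pads are 22 mm wide; open, the fingers measure 114 mm over their backs; the gripper's body (76 mm by 85 mm) begins 54 mm behind the grasp point. The pads swing forward as they close: fully open they stand 13 mm farther back than shut.
Start: joints at [-1.308, 0.527, 1.433, -0, 1.181, -0.178], TCP at [0.267, -0.565, 0.248] pointing down, gripper open.
Joint ranges: [-3.08, 3.08], [-0.75, 2.2], [0.22, 2.44], [-1.43, 4.57], [0, 2.65], [-2.85, 2.85]. Speed limits (rad/s): [2.79, 2.79, 3.14, 3.14, 3.14, 3.14].

## Interface

Orientations are given as a rotation vector (axis times angle).
In Python, from bench import get_state, imaging, robot gives the robot as it stands.
- The arm moves only by the shell command python3 -m handwheel 'ROWS' [OPENING] [FORCE]. ROWS is JSON, a list of rows, each a list of 4 numbers: the shift along the tool's x, y, z in m, then the turn about the tool's z in degrees. In form: [[dx, dy, dz, spin], ...]. A call has 1 to 5 rows; each row is the pose to reach, as a shift and turn from the pose commanded when the call began, along the tool's axes at that moment; what a row does not reach only later rows make up. A row lasts 1/8 s, in which the tool goes at most 62.5 mm and 10.7 degrees, less where a joint would pass 70% of its speed; a pose out of reach is approached as far as the arm can. A call with a gripper value outside its range is refused whole. OPENING is the closure, from 0 (fully open) to 1 (shut), set as the call begins (- or left out, the last holds). The fingers move at their own pace and stop on an object; FORCE is the grip in N (left out, the last holds). Time passes only in rows, so rows that repeat a pose let the fingers close. It gives the time, the measured TCP pose, the force and the opening at its end, in the units of the state.
- get_state(): the state, without advancing time (a new reading comes with each control period).
- imaging.capture(name): name is "scene" or "top" or "wrist"; returns (picture, depth): 384x512x3 uint8, red, green, blue; 384x512 float32, m along the optical axis (not along the pixel's ray), 0 where there is no reading.
- imaging.camera_params(name): a dict with "fx", "fy", "cx", "cy" (pixels), "k1" (the pictures are not rectified: a ray, as slopes to the right and down, at radius r is drawn at 1 + k1 r^2 times it, then the intrinsics apply), "R" (3x3) and "t" (3): a world point X has camera coordinates R X + t; the wrist camera has in their place "mount" (4x4, takes a point from camera to tool coordinates, whose origin is the TCP and whose axes are the flange's). Camera axes: x right, y down, z forward; pixel columns grow to the right and rows downward; lengths in m; the calibration is good to about 2 mm. A picture is of the moment at which its call begins: read the wrist's pose just before it. camera_params takes no time and is no camera call.
- robot.job_done(): hands the job in, once; it reports no verdict.
The state is a dict: "time": time; "joints": joint angles; "dq": joint speeds; "joint_torque": joint torques, N m; "tool_pos": TCP position; "tool_rot": TCP orientation; "ft_force": force on the tool from outside, world axes, zero at the start; "moment": the same for the moment, N m; "gripper_width": finger opening in m.
Only numpy, scipy, OpenCV 4.12 (cv2) and the standard library are available. Lean on these libraries where they do the work, as an engineer would, in place of code of your own. Each camera call takes 0.05 s, during which the arm holds its last target. There are 200 camera calls.

## Working session

There is one attempt and no reset: what is moved stays moved. The work goes in short steps, Python scripts to look and compute and a shell command to move; the robot and the scene stay as the last step left them, time stands still between calls to the robot, and variables do not carry over. Pictures are saved under pics/ and viewed, about 12 in all and at most 16, crops included, and the job is handed in when it is done.

```bash
ls; mkdir -p pics; python3 - <<'E'
from bench import get_state, imaging, robot
import cv2, numpy as np
s=get_state(); print({k:np.round(v,3).tolist() for k,v in s.items()})
for n in ("scene","top"):
    p,d=imaging.capture(n); cv2.imwrite(f"pics/{n}0.png",p[:,:,::-1]); np.savez(f"/tmp/{n}0.npz",p=p,d=d)
    print(n,imaging.camera_params(n))
print(imaging.camera_params("wrist"))
E
```

```text
pics
{'time': 0.0, 'joints': [-1.307, 0.528, 1.434, 0.0, 1.181, -0.178], 'dq': [0.0, 0.0, 0.001, 0.002, 0.001, 0.001], 'joint_torque': [-0.0, -44.235, -17.802, -0.0, 0.009, -0.0], 'tool_pos': [0.267, -0.564, 0.247], 'tool_rot': [-3.063, -0.688, 0.0], 'ft_force': [-0.229, -0.045, -0.993], 'moment': [-0.026, 0.018, 0.018], 'gripper_width': 0.085}
scene {'fx': 362.96200443547167, 'fy': 362.96200443547167, 'cx': 255.21413301627294, 'cy': 190.40550564542798, 'k1': -0.0007000170405796004, 'R': array([[-0.05380659,  0.99853201,  0.00621839],
       [ 0.8398247 ,  0.04862161, -0.54067589],
       [-0.54018453, -0.02386957, -0.84120801]]), 't': array([ 0.01941627, -0.41773675,  1.02150764])}
top {'fx': 445.998906905399, 'fy': 445.998906905399, 'cx': 257.47178224193055, 'cy': 196.2764804851845, 'k1': -0.027514830857393834, 'R': array([[-0.0187543 , -0.99981749,  0.00364257],
       [-0.98854853,  0.01799707, -0.14982629],
       [ 0.14973339, -0.00641075, -0.98870563]]), 't': array([0.02940991, 0.56443579, 1.01364814])}
{'fx': 321.75392172503734, 'fy': 321.75392172503734, 'cx': 260.2217376329534, 'cy': 193.79157789219278, 'k1': -0.025850347910075542, 'mount': array([[ 1.99906222e-04, -9.53707913e-01, -3.00734396e-01,
         7.74842967e-02],
       [ 9.99999532e-01, -9.39019405e-05,  9.62514284e-04,
         8.68793903e-04],
       [-9.46197032e-04, -3.00734448e-01,  9.53707448e-01,
        -1.25805239e-01],
       [ 0.00000000e+00,  0.00000000e+00,  0.00000000e+00,
         1.00000000e+00]])}
```

View pics/top0.png

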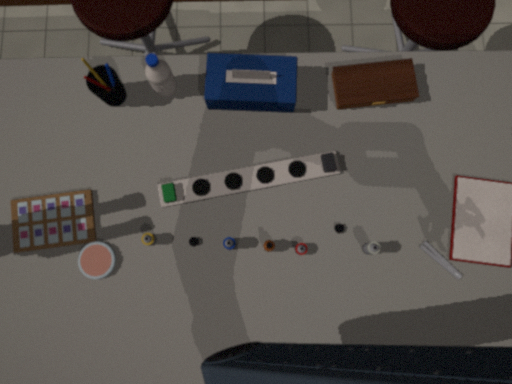

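View pics/scene0.png

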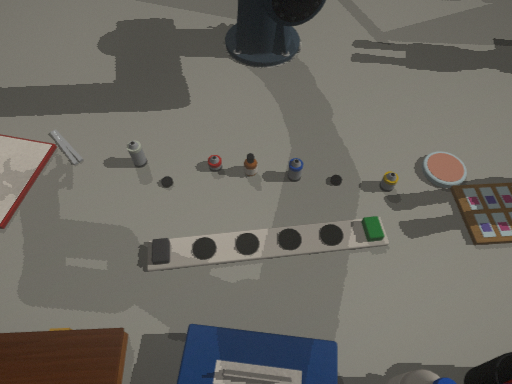

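The top view shows yellow (148,239), blue (229,243), oil (268,245), red (301,249), white (373,248) and two small black caps at (194,241) and (339,228). The seats are at (201,187), (233,181), (265,175) and (297,169), with green at (168,192) on the left. The scene view agrees.

```bash
cat > h.py <<'E'
import numpy as np, cv2
from bench import imaging, get_state
from scipy.spatial.transform import Rotation as Ro
def pose(n):
    c=imaging.camera_params(n)
    if n!="wrist": return c,c["R"].T,-c["R"].T@c["t"]
    s=get_state(); T=np.eye(4); T[:3,:3]=Ro.from_rotvec(s["tool_rot"]).as_matrix(); T[:3,3]=s["tool_pos"]
    M=T@c["mount"]; return c,M[:3,:3],M[:3,3]
def rays(c,uv):
    K=np.array([[c["fx"],0,c["cx"]],[0,c["fy"],c["cy"]],[0,0,1]])
    q=cv2.undistortPoints(np.asarray(uv,float).reshape(-1,1,2),K,np.array([c["k1"],0,0,0.]))[:,0]
    return np.c_[q,np.ones(len(q))]
def cast(P,uv,z):
    c,R,o=P; d=rays(c,uv)@R.T
    return o+d*((z-o[2])/d[:,2])[:,None]
def cloud(P,d):
    c,R,o=P; v,u=np.mgrid[:384,:512]
    r=rays(c,np.c_[u.ravel(),v.ravel()])
    return ((r*d.reshape(-1,1))@R.T+o).reshape(384,512,3)
E
python3 - <<'E'
from h import *
pix=dict(top=dict(yellow=(148,239),capA=(194,241),blue=(229,243),oil=(268,245),red=(301,249),capB=(339,228),white=(373,248),s1=(201,187),s2=(233,181),s3=(265,175),s4=(297,169),green=(168,192),grey=(329,162)),
scene=dict(yellow=(389,182),capA=(336,180),blue=(295,168),oil=(251,165),red=(215,162),capB=(167,182),white=(137,152),s1=(331,235),s2=(290,239),s3=(247,243),s4=(204,248),green=(373,228),grey=(160,250)))
for n in pix:
    z=np.load(f"/tmp/{n}0.npz"); P=pose(n); X=cloud(P,z["d"]); V=z["p"].max(2)
    hsv=cv2.cvtColor(z["p"],cv2.COLOR_RGB2HSV)
    bench=np.median(X[...,2][np.abs(X[...,2])<.02]); print(n,"bench z",bench)
    for k,(u,v) in pix[n].items():
        w=24; Y=X[v-w:v+w,u-w:u+w]; g=X[v,u]
        if k[0]=='s':
            m=(V<60).astype(np.uint8); N,L,S,C=cv2.connectedComponentsWithStats(m)
            i=L[v,u]; c=cast(P,[C[i]],.014)[0]; print(k,S[i][2:],c.round(4),X[L==i][:,2].mean().round(4)); continue
        near=np.hypot(*(Y[...,:2]-g[:2]).transpose(2,0,1))<.03
        q=Y[near&(Y[...,2]>.006+ (0.012 if k[0]=='g' else 0))]; 
        mx=np.percentile(q[:,2],98); t=q[q[:,2]>mx-.008]
        print(k,"n",len(q),"zmax",mx.round(4),"mid",((q.max(0)+q.min(0))/2).round(4)[:2],"ext",np.ptp(q,0).round(3)[:2],"top",t.mean(0).round(4)[:2])
E
```

```text
top bench z -0.0001571881246802409
yellow n 145 zmax 0.0447 mid [0.4696 0.2808] ext [0.028 0.03 ] top [0.47   0.2798]
capA n 64 zmax 0.0119 mid [0.4627 0.1749] ext [0.022 0.022] top [0.463  0.1762]
blue n 130 zmax 0.0547 mid [0.4559 0.0874] ext [0.028 0.028] top [0.4561 0.0877]
oil n 119 zmax 0.0573 mid [ 0.4489 -0.0102] ext [0.026 0.037] top [ 0.4489 -0.0054]
red n 124 zmax 0.0346 mid [ 0.4407 -0.0822] ext [0.026 0.029] top [ 0.4399 -0.0816]
capB n 62 zmax 0.0122 mid [ 0.4888 -0.1782] ext [0.02  0.022] top [ 0.4891 -0.1772]
white n 178 zmax 0.0672 mid [ 0.4378 -0.247 ] ext [0.027 0.03 ] top [ 0.4376 -0.2446]
s1 [ 17  17 230] [0.5953 0.1563 0.014 ] 0.0178
s2 [ 17  16 230] [0.609  0.0776 0.014 ] 0.0367
s3 [ 17  16 218] [ 0.6227 -0.0009  0.014 ] 0.0183
s4 [ 17  16 220] [ 0.6363 -0.0793  0.014 ] 0.0234
green n 237 zmax 0.031 mid [0.5808 0.2337] ext [0.047 0.035] top [0.5808 0.2337]
grey n 235 zmax 0.0316 mid [ 0.6485 -0.156 ] ext [0.046 0.036] top [ 0.6485 -0.1556]
scene bench z -0.0006958699920990297
yellow n 246 zmax 0.0426 mid [0.4701 0.2806] ext [0.031 0.03 ] top [0.472  0.2787]
cap
[... 154 characters left out ...]
1]
oil n 235 zmax 0.0553 mid [ 0.4527 -0.0052] ext [0.023 0.027] top [ 0.4508 -0.0059]
red n 178 zmax 0.0324 mid [ 0.4406 -0.082 ] ext [0.029 0.028] top [ 0.4427 -0.0819]
capB n 83 zmax 0.0104 mid [ 0.4885 -0.1778] ext [0.022 0.023] top [ 0.4891 -0.1775]
white n 334 zmax 0.0649 mid [ 0.439  -0.2463] ext [0.028 0.029] top [ 0.4407 -0.2446]
s1 [ 23  20 366] [0.5962 0.1553 0.014 ] 0.0162
s2 [ 23  21 373] [0.6098 0.0771 0.014 ] 0.0146
s3 [ 22  21 367] [ 0.6234 -0.0016  0.014 ] 0.0147
s4 [ 23  21 375] [ 0.6372 -0.0801  0.014 ] 0.018
green n 376 zmax 0.0287 mid [0.5821 0.2334] ext [0.048 0.035] top [0.5837 0.2327]
grey n 430 zmax 0.0291 mid [ 0.6495 -0.1563] ext [0.047 0.036] top [ 0.6509 -0.1555]
```

The two views agree within about 1 mm, and the heights, sizes and 80 mm pitch check out. Plan: red→s1, yellow→s2, blue→s3, white→s4, with the jaws always across the rail. First move goes toward red.

```bash
cat > go.py <<'E'
# prints shift (tool axes, mm) and spin from measured pose to a named target
import sys
from h import *
T=dict(red=(.4406,-.0822),yellow=(.470,.2805),blue=(.456,.0875),white=(.4385,-.2465),
 s1=(.5957,.1558),s2=(.6094,.0774),s3=(.623,-.0012),s4=(.6367,-.0797))
s=get_state(); R=Ro.from_rotvec(s["tool_rot"]).as_matrix(); p=s["tool_pos"]
a=np.degrees(np.arctan2(R[1,0],R[0,0])); t=np.array([*T[sys.argv[1]],float(sys.argv[2])])
print("t",round(s["time"],2),"pos",np.round(p,4),"xang",round(a,2),"tilt",np.round(R[:,2],4),"w",round(s["gripper_width"],4),"F",np.round(s["ft_force"],1))
print("shift mm",np.round(R.T@(t-p)*1e3,1),"spin",round(-(99.87-a),2))
E
python3 -m handwheel '[[0.036,-0.036,0,-10],[0.072,-0.072,0,-20],[0.108,-0.108,0,-30],[0.144,-0.144,0,-40],[0.18,-0.18,0,-50]]' 0.3
python3 -m handwheel '[[0,0,0,0]]'
python3 go.py red 0.10
```

```text
time: 0.72
tool_pos: [0.3532, -0.3235, 0.2481]
tool_rot: [-2.482, -1.926, -0.0]
ft_force: [1.4, 1.1, 0.0]
gripper_width: 0.0597
time: 0.85
tool_pos: [0.353, -0.3212, 0.2479]
tool_rot: [-2.48, -1.923, -0.001]
ft_force: [-0.6, -0.4, -0.1]
gripper_width: 0.0597
t 0.85 pos [ 0.353  -0.3212  0.2479] xang 75.57 tilt [-0.0016  0.0032 -1.    ] w 0.0597 F [-0.6 -0.4 -0.1]
shift mm [252.8  25.6 148.5] spin -24.3
```

```bash

python3 -m handwheel '[[0.052,0.005,0.03,-6],[0.104,0.01,0.06,-12],[0.156,0.015,0.09,-18],[0.208,0.02,0.12,-24.3],[0.2528,0.0256,0.1485,-24.3]]' >/dev/null
python3 -m handwheel '[[0,0,0,0],[0,0,0,0]]'
python3 go.py red 0.020
python3 - <<'E'
from h import *
p,d=imaging.capture("wrist"); cv2.imwrite("pics/w1.png",p[:,:,::-1])
P=pose("wrist"); X=cloud(P,d); m=(X[...,2]>.012)&(X[...,2]<.04)&(np.hypot(X[...,0]-.4406,X[...,1]+.0822)<.03)
q=X[m]; print(len(q),q.min(0),q.max(0),(q.max(0)+q.min(0))/2)
E
```

```text
time: 1.72
tool_pos: [0.4425, -0.0883, 0.0998]
tool_rot: [2.027, 2.399, -0.0]
ft_force: [-0.6, 0.4, 0.8]
gripper_width: 0.0597
t 1.73 pos [ 0.4425 -0.0883  0.0998] xang 99.59 tilt [ 7.e-04 -7.e-04 -1.e+00] w 0.0597 F [-0.6  0.4  0.8]
shift mm [ 6.4 -0.9 79.8] spin -0.28
1512 [ 0.42781795 -0.09772795  0.01238548] [ 0.45632651 -0.06833804  0.0346978 ] [ 0.44207223 -0.08303299  0.02354164]
```

View pics/w1.png

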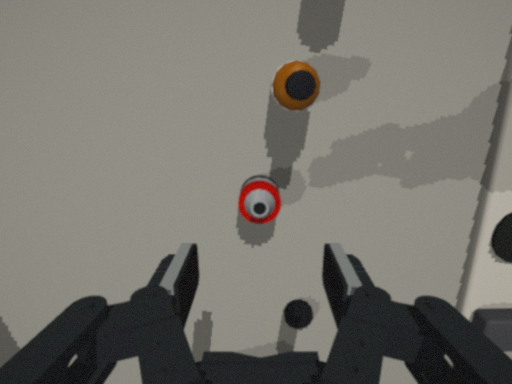

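Red sits at (260,200), centred between the fingers, with nothing near the jaws. Descending and gripping.

```bash

python3 -m handwheel '[[0.0063,-0.0008,0.03,-0.3],[0.0063,-0.0008,0.06,-0.3],[0.0063,-0.0008,0.0795,-0.3],[0.0063,-0.0008,0.0795,-0.3]]' >/dev/null
python3 go.py red 0.020
python3 -m handwheel '[[0,0,0,0],[0,0,0,0],[0,0,0,0],[0,0,0,0],[0,0,0,0]]' 1 40
python3 go.py red 0.020
python3 -m handwheel '[[0,0,-0.03,0],[0,0,-0.06,0],[0,0,-0.1,0],[0,0,-0.1,0],[0,0,-0.1,0]]'
python3 go.py s1 0.12
```

```text
t 2.27 pos [ 0.44   -0.0828  0.02  ] xang 99.74 tilt [-4.e-04  1.e-04 -1.e+00] w 0.0601 F [0.6 0.3 0.8]
shift mm [0.5 0.7 0. ] spin -0.13
time: 2.9
tool_pos: [0.4408, -0.0819, 0.0216]
tool_rot: [2.019, 2.403, 0.001]
ft_force: [-0.6, -3.7, 6.8]
gripper_width: 0.0264
t 2.9 pos [ 0.4408 -0.0819  0.0216] xang 99.93 tilt [ 0.0025 -0.0016 -1.    ] w 0.0264 F [-0.6 -3.7  6.8]
shift mm [-0.3 -0.2  1.6] spin 0.06
time: 3.52
tool_pos: [0.4397, -0.081, 0.1203]
tool_rot: [2.021, 2.405, 0.0]
ft_force: [0.2, -0.1, -1.6]
gripper_width: 0.0263
t 3.52 pos [ 0.4397 -0.081   0.1203] xang 99.92 tilt [ 0.  0. -1.] w 0.0263 F [ 0.2 -0.1 -1.6]
shift mm [206.4 194.4   0.3] spin 0.05
```

```bash

python3 -m handwheel '[[0.03,0.028,0,0],[0.072,0.068,0,0],[0.114,0.107,0,0],[0.156,0.146,0,0],[0.19,0.178,0,0]]' >/dev/null
python3 -m handwheel '[[0.01,0.01,0.01,0],[0.0164,0.0164,0.03,0],[0.0164,0.0164,0.05,0],[0.0164,0.0164,0.05,0],[0.0164,0.0164,0.05,0]]'
python3 go.py s1 0.037
python3 - <<'E'
from h import *
for n in ("wrist","top","scene"):
    P=pose(n); p,d=imaging.capture(n); cv2.imwrite(f"pics/r_{n}.png",p[:,:,::-1])
    hsv=cv2.cvtColor(p,cv2.COLOR_RGB2HSV); X=cloud(P,d)
    m=((hsv[...,0]<8)|(hsv[...,0]>172))&(hsv[...,1]>130)&(hsv[...,2]>60)&(np.hypot(X[...,0]-.5957,X[...,1]-.1558)<.05)
    q=X[m]; 
    if len(q): print(n,len(q),((q.max(0)+q.min(0))/2).round(4),q.mean(0).round(4),np.ptp(q,0).round(3))
E
```

```text
time: 4.78
tool_pos: [0.5954, 0.1547, 0.0697]
tool_rot: [-2.022, -2.403, 0.002]
ft_force: [0.7, 1.1, -0.1]
gripper_width: 0.0263
t 4.78 pos [0.5954 0.1547 0.0697] xang 99.84 tilt [-1.8e-03 -2.0e-04 -1.0e+00] w 0.0263 F [ 0.7  1.1 -0.1]
shift mm [ 1.1  0.6 32.7] spin -0.03
wrist 1707 [0.5963 0.1543 0.0668] [0.5956 0.1577 0.071 ] [0.028 0.029 0.018]
scene 35 [0.595  0.1446 0.0694] [0.5953 0.1435 0.0707] [0.023 0.009 0.008]
```

View pics/r_wrist.png

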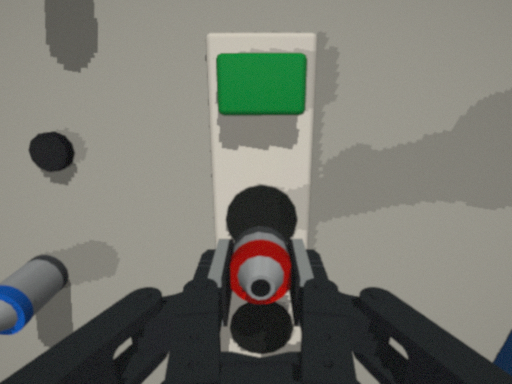

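Red is held centred at (260,270), and seat 1 and the green block are ahead. Lowering it by force feel.

```bash

python3 -m handwheel '[[0.0011,0.0006,0.015,0],[0.0011,0.0006,0.028,0],[0.0011,0.0006,0.0305,0],[0.0011,0.0006,0.0325,0],[0.0011,0.0006,0.0325,0]]'
python3 go.py s1 0.034
python3 -m handwheel '[[0,0,0.001,0],[0,0,0.001,0]]'
python3 go.py s1 0.034
```

```text
time: 5.55
tool_pos: [0.5965, 0.1569, 0.0378]
tool_rot: [2.021, 2.405, 0.0]
ft_force: [-0.1, 1.1, -1.2]
gripper_width: 0.0263
t 5.55 pos [0.5965 0.1569 0.0378] xang 99.91 tilt [ 1.e-04  0.e+00 -1.e+00] w 0.0263 F [-0.1  1.1 -1.2]
shift mm [-0.9 -0.9  3.8] spin 0.04
time: 5.8
tool_pos: [0.5965, 0.1569, 0.037]
tool_rot: [2.021, 2.405, 0.0]
ft_force: [0.1, 0.3, -1.0]
gripper_width: 0.0263
t 5.8 pos [0.5965 0.1569 0.037 ] xang 99.91 tilt [ 4.e-04  0.e+00 -1.e+00] w 0.0263 F [ 0.1  0.3 -1. ]
shift mm [-0.9 -1.   3. ] spin 0.04
```

```bash

python3 -m handwheel '[[-0.0005,-0.0005,0.001,0],[-0.0008,-0.0008,0.001,0]]' | grep -E "pos|ft"
python3 -m handwheel '[[0,0,0.0007,0],[0,0,0.0007,0]]'| grep -E "pos|ft"
python3 -m handwheel '[[0,0,0.0007,0],[0,0,0.0007,0]]'| grep -E "pos|ft"
```

```text
tool_pos: [0.5956, 0.1559, 0.0358]
ft_force: [-0.1, -0.8, -1.8]
tool_pos: [0.5956, 0.1558, 0.0356]
ft_force: [-1.1, -0.9, 5.3]
tool_pos: [0.5957, 0.1558, 0.0356]
ft_force: [-2.0, -1.4, 8.5]
```

Contact is at TCP z 0.0356, matching the grasp height. Releasing and heading for yellow.

```bash

python3 -m handwheel '[[0,0,0,0],[0,0,0,0],[0,0,0,0],[0,0,0,0]]' 0.3 | grep -E "pos|ft|wid"
python3 -m handwheel '[[0,0,-0.03,0],[0,0,-0.06,0],[0,0,-0.085,0],[0,0,-0.085,0],[0,0,-0.085,0]]'
python3 go.py yellow 0.12
```

```text
tool_pos: [0.5957, 0.1559, 0.0342]
ft_force: [-0.7, 1.0, 0.2]
gripper_width: 0.06
time: 7.68
tool_pos: [0.5951, 0.1558, 0.1186]
tool_rot: [-2.021, -2.404, 0.002]
ft_force: [-0.9, 0.1, 0.0]
gripper_width: 0.0597
t 7.67 pos [0.5951 0.1558 0.1186] xang 99.91 tilt [-1.4e-03 -1.0e-04 -1.0e+00] w 0.0597 F [-0.9  0.1  0. ]
shift mm [ 144.3 -101.8   -1.2] spin 0.04
```

```bash

python3 -m handwheel '[[0.03,-0.02,0,0],[0.07,-0.049,0,0],[0.11,-0.077,0,0],[0.1443,-0.1018,0,0],[0.1443,-0.1018,0,0]]' >/dev/null
python3 -m handwheel '[[0,0,0,0],[0,0,0,0]]' >/dev/null
python3 go.py yellow 0.025
cat > chk.py <<'E'
from h import *; import sys
x,y,lo,hi=map(float,sys.argv[1:5])
for n in sys.argv[5:]:
    P=pose(n); p,d=imaging.capture(n); X=cloud(P,d)
    q=X[(X[...,2]>lo)&(X[...,2]<hi)&(np.hypot(X[...,0]-x,X[...,1]-y)<.028)]
    if len(q)<5: print(n,"none"); continue
    print(n,len(q),"mid",((q.max(0)+q.min(0))/2).round(4),"ext",np.ptp(q,0).round(4),"zmax",np.percentile(q[:,2],98).round(4))
E
echo red; python3 chk.py .5957 .1558 .02 .06 top scene
echo yellow; python3 chk.py .47 .2805 .012 .06 wrist
```

```text
t 8.55 pos [0.4716 0.2798 0.119 ] xang 99.83 tilt [ 2.e-04 -1.e-04 -1.e+00] w 0.0594 F [-0.6 -0.9 -0.3]
shift mm [ 1.  -1.5 94. ] spin -0.04
red
top 124 mid [0.5943 0.1546 0.0349] ext [0.027  0.0269 0.0269] zmax 0.0471
scene 234 mid [0.5951 0.1545 0.0335] ext [0.0289 0.0277 0.0264] zmax 0.046
yellow
wrist 1523 mid [0.4716 0.2805 0.0286] ext [0.0286 0.0291 0.0328] zmax 0.0442
```

```bash

python3 -m handwheel '[[0.0008,-0.001,0.03,0],[0.0008,-0.001,0.065,0],[0.0008,-0.001,0.094,0],[0.0008,-0.001,0.094,0]]' >/dev/null
python3 -m handwheel '[[0,0,0,0],[0,0,0,0],[0,0,0,0],[0,0,0,0],[0,0,0,0]]' 1 40
python3 go.py yellow 0.025
python3 -m handwheel '[[0,0,-0.03,0],[0,0,-0.06,0],[0,0,-0.1,0],[0,0,-0.1,0],[0,0,-0.1,0]]' | grep -E "ft|wid"
python3 go.py s2 0.12
```

```text
time: 9.82
tool_pos: [0.4705, 0.2814, 0.0269]
tool_rot: [2.02, 2.404, 0.004]
ft_force: [-0.4, 0.0, 7.3]
gripper_width: 0.0266
t 9.82 pos [0.4705 0.2814 0.0269] xang 99.92 tilt [ 2.8e-03  8.0e-04 -1.0e+00] w 0.0266 F [-0.4  0.   7.3]
shift mm [-0.8 -0.7  1.9] spin 0.05
ft_force: [0.2, -0.1, -1.2]
gripper_width: 0.0266
t 10.45 pos [0.4688 0.281  0.1251] xang 99.91 tilt [-9.e-04 -3.e-04 -1.e+00] w 0.0266 F [ 0.2 -0.1 -1.2]
shift mm [-224.7  103.5    5. ] spin 0.04
```

```bash

python3 -m handwheel '[[-0.03,0.014,0,0],[-0.08,0.037,0,0],[-0.13,0.06,0,0],[-0.18,0.083,0,0],[-0.2147,0.099,0,0]]' >/dev/null
python3 -m handwheel '[[-0.01,0.0045,0.01,0],[-0.01,0.0045,0.035,0],[-0.01,0.0045,0.055,0],[-0.01,0.0045,0.055,0],[-0.01,0.0045,0.055,0]]'>/dev/null
python3 go.py s2 0.041
python3 chk.py .6094 .0774 .05 .085 wrist scene
```

```text
t 11.7 pos [0.6095 0.0784 0.07  ] xang 99.96 tilt [-1.3e-03  2.0e-04 -1.0e+00] w 0.0267 F [ 0.6 -0.6 -1.2]
shift mm [-1.  -0.2 29. ] spin 0.09
wrist 5758 mid [0.6088 0.0777 0.0675] ext [0.0522 0.0299 0.035 ] zmax 0.0844
scene 92 mid [0.6118 0.0688 0.0672] ext [0.04   0.0114 0.0336] zmax 0.0828
```

```bash

python3 -m handwheel '[[-0.0006,0,0.012,0],[-0.0006,0,0.024,0],[-0.0006,0,0.0275,0],[-0.0006,0,0.0275,0],[-0.0006,0,0.0275,0]]' >/dev/null
python3 go.py s2 0.041
for i in 1; do python3 -m handwheel '[[0,0,0.0008,0],[0,0,0.0008,0]]'; done | grep -E "pos|ft"
python3 -m handwheel '[[0,0,0.0008,0],[0,0,0.0008,0]]'| grep -E "pos|ft"
```

```text
t 12.43 pos [0.6105 0.077  0.043 ] xang 99.91 tilt [ 4.e-04 -0.e+00 -1.e+00] w 0.0267 F [-0.6  0.3 -0.7]
shift mm [ 0.6 -1.   2. ] spin 0.04
tool_pos: [0.6104, 0.077, 0.0423]
ft_force: [-0.2, -0.5, -1.3]
tool_pos: [0.6102, 0.077, 0.0413]
ft_force: [-0.5, 0.6, -1.8]
```

```bash

python3 -m handwheel '[[0.0005,-0.0008,0,0],[0.0005,-0.0008,0.0004,0]]' | grep -E "pos|ft"
python3 -m handwheel '[[0,0,0.0005,0],[0,0,0.0005,0]]'| grep -E "pos|ft"
python3 -m handwheel '[[0,0,0.0005,0],[0,0,0.0005,0]]'| grep -E "pos|ft"
```

```text
tool_pos: [0.6092, 0.0774, 0.0409]
ft_force: [-0.4, 0.8, 3.0]
tool_pos: [0.6092, 0.0774, 0.0409]
ft_force: [-1.9, 0.3, 4.0]
tool_pos: [0.6092, 0.0774, 0.0409]
ft_force: [-2.5, 0.8, 8.2]
```

Contact is at 0.0409 as predicted. Releasing, then to blue.

```bash

python3 -m handwheel '[[0,0,0,0],[0,0,0,0],[0,0,0,0],[0,0,0,0]]' 0.3 | grep -E "pos|ft|wid"
python3 -m handwheel '[[0,0,-0.03,0],[0,0,-0.06,0],[0,0,-0.085,0],[0,0,-0.085,0],[0,0,-0.085,0]]'>/dev/null
python3 go.py blue 0.12
```

```text
tool_pos: [0.6094, 0.0774, 0.0397]
ft_force: [-0.2, 0.9, 0.6]
gripper_width: 0.0599
t 14.8 pos [0.6087 0.0774 0.1241] xang 99.91 tilt [-1.4e-03  1.0e-04 -1.0e+00] w 0.0595 F [ 0.2  0.4 -0. ]
shift mm [  36.2 -148.7    4.3] spin 0.04
```

```bash

python3 -m handwheel '[[0.009,-0.036,0,0],[0.021,-0.086,0,0],[0.031,-0.13,0,0],[0.0362,-0.1487,0,0],[0.0362,-0.1487,0,0]]' >/dev/null
python3 -m handwheel '[[0,0,0,0],[0,0,0,0]]' >/dev/null
python3 go.py blue 0.028
echo yellow; python3 chk.py .6094 .0774 .02 .06 top scene
echo blue; python3 chk.py .456 .0875 .012 .06 wrist
```

```text
t 15.68 pos [0.4582 0.0872 0.1247] xang 99.9 tilt [ 1.4e-03 -1.0e-04 -1.0e+00] w 0.0599 F [ 0.1 -0.3 -0.1]
shift mm [ 0.7 -2.3 96.7] spin 0.03
yellow
top 132 mid [0.6077 0.0766 0.0397] ext [0.0275 0.0276 0.0388] zmax 0.058
scene 271 mid [0.6089 0.0764 0.0397] ext [0.0283 0.0273 0.0386] zmax 0.057
blue
wrist 1713 mid [0.4576 0.0876 0.0345] ext [0.0286 0.0292 0.0449] zmax 0.055
```

```bash

python3 -m handwheel '[[0.0005,-0.0015,0.03,0],[0.0005,-0.0015,0.065,0],[0.0005,-0.0015,0.0967,0],[0.0005,-0.0015,0.0967,0]]' >/dev/null
python3 -m handwheel '[[0,0,0,0],[0,0,0,0],[0,0,0,0],[0,0,0,0],[0,0,0,0]]' 1 40
python3 go.py blue 0.028
python3 -m handwheel '[[0,0,-0.03,0],[0,0,-0.06,0],[0,0,-0.1,0],[0,0,-0.1,0],[0,0,-0.1,0]]' | grep -E "ft|wid"
python3 go.py s3 0.13
```

```text
time: 16.95
tool_pos: [0.456, 0.0876, 0.0295]
tool_rot: [2.02, 2.403, 0.003]
ft_force: [-0.1, 0.2, 6.9]
gripper_width: 0.0273
t 16.95 pos [0.456  0.0876 0.0295] xang 99.91 tilt [ 2.9e-03 -1.0e-04 -1.0e+00] w 0.0273 F [-0.1  0.2  6.9]
shift mm [-0.1 -0.   1.5] spin 0.04
ft_force: [-0.8, 0.2, -1.9]
gripper_width: 0.0268
t 17.57 pos [0.4545 0.0877 0.1281] xang 99.92 tilt [-4.e-04  0.e+00 -1.e+00] w 0.0268 F [-0.8  0.2 -1.9]
shift mm [-116.6  150.6   -2. ] spin 0.05
```

```bash

python3 -m handwheel '[[-0.02,0.026,0,0],[-0.05,0.065,0,0],[-0.08,0.103,0,0],[-0.106,0.137,0,0],[-0.1165,0.1505,0,0]]' >/dev/null
python3 -m handwheel '[[0,0,0.02,0],[0,0,0.045,0],[0,0,0.065,0],[0,0,0.07,0],[0,0,0.07,0]]'>/dev/null
python3 -m handwheel '[[0,0,0,0],[0,0,0,0]]'>/dev/null
python3 go.py s3 0.0455
```

```text
t 19.07 pos [ 0.624  -0.0013  0.0592] xang 99.92 tilt [ 1.9e-03 -4.0e-04 -1.0e+00] w 0.027 F [-0.5  0.1 -1.8]
shift mm [ 0.3 -1.  13.7] spin 0.05
```

```bash

python3 -m handwheel '[[0.0004,-0.0006,0.006,0],[0.0004,-0.0006,0.012,0],[0.0004,-0.0006,0.0137,0],[0.0004,-0.0006,0.0137,0]]' >/dev/null
python3 go.py s3 0.0435
python3 -m handwheel '[[0,0,0.001,0],[0,0,0.001,0],[0,0,0.001,0]]'| grep -E "pos|ft"
python3 -m handwheel '[[0,0,0.0006,0],[0,0,0.0006,0]]'| grep -E "pos|ft"
python3 -m handwheel '[[0,0,0.0006,0],[0,0,0.0006,0]]'| grep -E "pos|ft"
```

```text
t 19.57 pos [ 0.6225 -0.0009  0.0441] xang 99.91 tilt [-7.e-04  2.e-04 -1.e+00] w 0.0272 F [ 0.  -1.1 -1.8]
shift mm [-0.4  0.4  0.6] spin 0.04
tool_pos: [0.6228, -0.0009, 0.0436]
ft_force: [-0.5, 0.3, -1.3]
tool_pos: [0.6228, -0.0009, 0.0435]
ft_force: [-1.6, 0.1, 4.9]
tool_pos: [0.6228, -0.0009, 0.0435]
ft_force: [-3.7, 1.0, 7.2]
```

```bash

python3 -m handwheel '[[0,0,0,0],[0,0,0,0],[0,0,0,0],[0,0,0,0]]' 0.3 | grep -E "pos|ft|wid"
python3 -m handwheel '[[0,0,-0.03,0],[0,0,-0.06,0],[0,0,-0.09,0],[0,0,-0.095,0],[0,0,-0.095,0]]'>/dev/null
python3 go.py white 0.137
```

```text
tool_pos: [0.6227, -0.0009, 0.042]
ft_force: [0.3, -0.6, 0.8]
gripper_width: 0.0596
t 21.57 pos [ 0.6224 -0.0009  0.1369] xang 99.91 tilt [-4.e-04  1.e-04 -1.e+00] w 0.0595 F [-0.3 -0.1  0.2]
shift mm [-210.3 -223.5   -0. ] spin 0.04
```

```bash

python3 -m handwheel '[[-0.02,-0.021,0,0],[-0.05,-0.053,0,0],[-0.08,-0.085,0,0],[-0.11,-0.117,0,0],[-0.14,-0.149,0,0]]' >/dev/null
python3 -m handwheel '[[-0.03,-0.032,0,0],[-0.055,-0.058,0,0],[-0.0703,-0.0745,0,0],[-0.0703,-0.0745,0,0],[-0.0703,-0.0745,0,0]]' >/dev/null
python3 -m handwheel '[[0,0,0,0],[0,0,0,0]]' >/dev/null
python3 go.py white 0.034
echo blue; python3 chk.py .623 -.0012 .02 .075 top scene
echo white; python3 chk.py .4385 -.2465 .012 .08 wrist top scene
```

```text
t 23.07 pos [ 0.4391 -0.2458  0.1372] xang 99.99 tilt [-1.e-04  2.e-04 -1.e+00] w 0.0598 F [ 0.5 -0.7  1.2]
shift mm [ -0.6  -0.7 103.2] spin 0.12
blue
top 147 mid [ 0.622  -0.0015  0.0467] ext [0.0288 0.0273 0.0528] zmax 0.0712
scene 320 mid [ 0.6222 -0.0015  0.045 ] ext [0.0294 0.0269 0.0491] zmax 0.0682
white
wrist 1809 mid [ 0.4401 -0.2463  0.0397] ext [0.0287 0.0291 0.0555] zmax 0.0661
top none
scene 308 mid [ 0.4392 -0.2457  0.0392] ext [0.0288 0.0289 0.0538] zmax 0.0654
```

```bash

python3 -m handwheel '[[-0.0004,-0.0003,0.03,0],[-0.0004,-0.0003,0.07,0],[-0.0004,-0.0003,0.1032,0],[-0.0004,-0.0003,0.1032,0]]' >/dev/null
python3 -m handwheel '[[0,0,0,0],[0,0,0,0],[0,0,0,0],[0,0,0,0],[0,0,0,0]]' 1 40
python3 go.py white 0.034
python3 -m handwheel '[[0,0,-0.03,0],[0,0,-0.06,0],[0,0,-0.1,0],[0,0,-0.11,0],[0,0,-0.11,0]]' | grep -E "ft|wid"
python3 go.py s4 0.143
```

```text
time: 24.45
tool_pos: [0.4393, -0.2476, 0.0356]
tool_rot: [2.019, 2.403, -0.0]
ft_force: [-0.0, 0.7, 6.6]
gripper_width: 0.0269
t 24.45 pos [ 0.4393 -0.2476  0.0356] xang 99.92 tilt [ 0.0023 -0.002  -1.    ] w 0.0269 F [-0.   0.7  6.6]
shift mm [ 1.3 -0.6  1.6] spin 0.05
ft_force: [-0.4, -0.0, -2.4]
gripper_width: 0.0273
t 25.07 pos [ 0.4386 -0.247   0.1445] xang 99.91 tilt [ 1.e-03 -8.e-04 -1.e+00] w 0.0273 F [-0.4 -0.  -2.4]
shift mm [130.7 224.    1.6] spin 0.04
```

```bash

python3 -m handwheel '[[0.02,0.034,0,0],[0.047,0.08,0,0],[0.074,0.126,0,0],[0.1,0.172,0,0],[0.12,0.206,0,0]]' >/dev/null
python3 -m handwheel '[[0.0102,0.018,0.01,0],[0.0102,0.018,0.035,0],[0.0102,0.018,0.06,0],[0.0102,0.018,0.08,0],[0.0102,0.018,0.08,0]]'>/dev/null
python3 -m handwheel '[[0,0,0,0],[0,0,0,0]]'>/dev/null
python3 go.py s4 0.0505
python3 chk.py .6367 -.0797 .05 .1 wrist
```

```text
t 26.57 pos [ 0.6376 -0.0806  0.0652] xang 99.9 tilt [ 2.2e-03 -7.0e-04 -1.0e+00] w 0.0275 F [-0.5 -0.3 -1.9]
shift mm [ 1.  -0.7 14.7] spin 0.03
wrist 10177 mid [ 0.6359 -0.079   0.075 ] ext [0.0543 0.0318 0.05  ] zmax 0.0983
```

```bash

python3 -m handwheel '[[0.0003,-0.0006,0.006,0],[0.0003,-0.0006,0.012,0],[0.0003,-0.0006,0.0144,0],[0.0003,-0.0006,0.0144,0]]' >/dev/null
python3 go.py s4 0.0496
python3 -m handwheel '[[0,0,0.0008,0],[0,0,0.0008,0],[0,0,0.0008,0]]'| grep -E "pos|ft"
python3 -m handwheel '[[0,0,0.0006,0],[0,0,0.0006,0]]'| grep -E "pos|ft"
python3 -m handwheel '[[0,0,0.0006,0],[0,0,0.0006,0]]'| grep -E "pos|ft"
```

```text
t 27.12 pos [ 0.6358 -0.0798  0.0497] xang 99.92 tilt [-8.e-04  2.e-04 -1.e+00] w 0.0268 F [-0.3  0.3  0.3]
shift mm [-0.   0.9  0.1] spin 0.05
tool_pos: [0.6358, -0.0798, 0.0497]
ft_force: [-2.0, 0.9, 4.1]
tool_pos: [0.6359, -0.0798, 0.0496]
ft_force: [-3.6, 0.6, 7.5]
tool_pos: [0.6358, -0.0798, 0.0496]
ft_force: [-4.2, 0.4, 11.4]
```

```bash

python3 -m handwheel '[[0,0,0,0],[0,0,0,0],[0,0,0,0],[0,0,0,0]]' 0.3 | grep -E "pos|ft|wid"
python3 -m handwheel '[[0,0,-0.03,0],[0,0,-0.07,0],[0,0,-0.12,0],[0,0,-0.16,0],[0,0,-0.18,0]]'>/dev/null
python3 -m handwheel '[[-0.05,-0.03,0,0],[-0.1,-0.06,0,0],[-0.15,-0.09,0,0],[-0.2,-0.12,0,0],[-0.2,-0.12,0,0]]'>/dev/null
python3 -m handwheel '[[0,0,0,0],[0,0,0,0]]' | grep pos
python3 - <<'E'
from h import *
S=dict(red=(.5957,.1558,32),yellow=(.6094,.0774,43),blue=(.623,-.0012,54),white=(.6367,-.0797,65))
O=dict(oil=(.4505,-.0056,55))
for n in ("top","scene"):
    P=pose(n); p,d=imaging.capture(n); cv2.imwrite(f"pics/end_{n}.png",cv2.resize(p[100:300,100:440] if n=="top" else p[100:300,100:440],None,fx=2,fy=2)[:,:,::-1]); X=cloud(P,d)
    for k,(x,y,h) in {**S,**O}.items():
        b=.014 if k in S else 0
        r=[]
        for lo in (.006,.5*h/1e3):
            q=X[(X[...,2]>b+lo)&(X[...,2]<.09)&(np.hypot(X[...,0]-x,X[...,1]-y)<.028)]
            r.append(((q.max(0)+q.min(0))/2-[x,y,0])[:2].round(4)*1e3)
        print(n,k,"offset mm low/high",*r,"top above base",round((np.percentile(q[:,2],98)-b)*1e3,1))
    g=p.astype(int).max(2)<60; c,R,o=P
    for i,(k,(x,y,h)) in enumerate(S.items()): # visible seat disc points: fit circle
        m=g&(np.abs(X[...,2]-.014)<.008)&(np.hypot(X[...,0]-x,X[...,1]-y)<.03)
        uv=np.argwhere(m)[:,::-1]; w=cast(P,uv,.014)[:,:2]
        cc,rr=cv2.minEnclosingCircle((w*1e3).astype(np.float32)); print("  seat",i+1,np.array(cc)-np.array([x,y])*1e3,rr,len(w))
E
```

```text
tool_pos: [0.6361, -0.08, 0.0474]
ft_force: [0.2, 0.0, -0.0]
gripper_width: 0.06
tool_pos: [0.5528, -0.296, 0.2276]
top red offset mm low/high [-1.3 -1.2] [-1.3 -1.2] top above base 34.4
top yellow offset mm low/high [-1.4 -0.7] [-1.4  0. ] top above base 44.6
top blue offset mm low/high [-0.6 -0.3] [-0.3  0.3] top above base 56.7
top white offset mm low/high [-1.7  2.2] [-1.5  1.7] top above base 66.6
top oil offset mm low/high [-1.6  0.6] [-1.7  0.7] top above base 56.7
  seat 1 [-0.68608398  0.42822571] 20.063386917114258 73
  seat 2 [-1.44260254  0.28984985] 19.971168518066406 74
  seat 3 [-1.16131592  0.62101938] 21.01401138305664 77
  seat 4 [-1.35148926  0.80460663] 20.54598045349121 70
scene red offset mm low/high [ 0.2 -1.2] [ 0.2 -1.2] top above base 32.3
scene yellow offset mm low/high [-0. -1.] [-0. -1.] top above base 43.4
scene blue offset mm low/high [-0.6 -0.3] [-0.6 -0.4] top above base 54.2
scene white offset mm low/high [-1.9  1.2] [-1.9  1. ] top above base 65.3
scene oil offset mm low/high [2.2 0.5] [ 1.8 -0.5] top above base 54.9
  seat 1 [ 1.08320312 -0.60155945] 20.772829055786133 155
  seat 2 [ 0.86953125 -0.57610931] 20.78556251525879 160
  seat 3 [ 0.42675781 -0.20265274] 21.188879013061523 174
  seat 4 [0.3123291  0.14220734] 21.05248260498047 181
```

View pics/end_top.png

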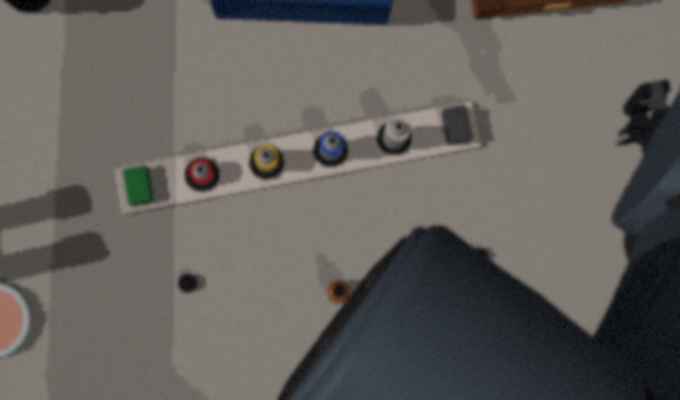

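View pics/end_scene.png

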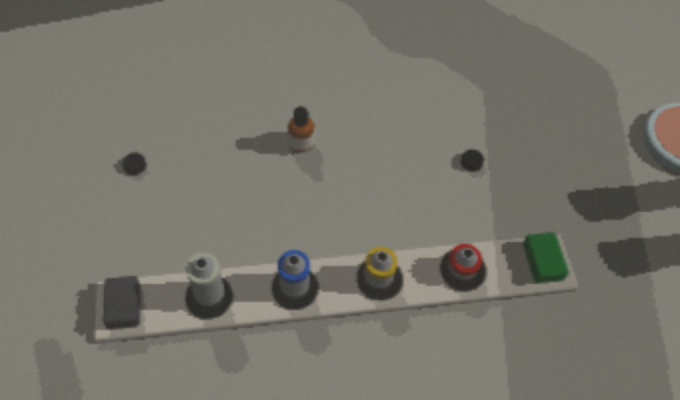

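The order is right and everything is upright: red, yellow, blue and white from green to grey, at (202,172), (266,160), (330,148) and (395,135) in the top crop. The oil bottle hasn't moved. White is about 2 mm off its seat's centre and there's plenty of time, so I'll re-centre it.

```bash

python3 -m handwheel '[[0.05,0.03,0,0],[0.1,0.06,0,0],[0.15,0.09,0,0],[0.2,0.12,0,0],[0.2,0.12,0,0]]'>/dev/null
python3 -m handwheel '[[0,0,0.04,0],[0,0,0.08,0],[0,0,0.09,0],[0,0,0.09,0]]'>/dev/null
python3 go.py s4 0.0496
python3 chk.py .6355 -.0785 .022 .1 wrist
```

```text
t 31.23 pos [ 0.6361 -0.0803  0.1376] xang 99.9 tilt [-7.e-04  0.e+00 -1.e+00] w 0.0599 F [ 0.3 -0.5  1. ]
shift mm [ 0.5  0.8 88. ] spin 0.03
wrist 2103 mid [ 0.6366 -0.0785  0.0515] ext [0.0286 0.0292 0.0591] zmax 0.0801
```

```bash

python3 -m handwheel '[[0,0,0.03,0],[0,0,0.06,0],[0,0,0.086,0],[0,0,0.086,0],[0,0,0.086,0]]' | grep -E "pos|ft"
python3 -m handwheel '[[0,0,0,0],[0,0,0,0],[0,0,0,0],[0,0,0,0],[0,0,0,0]]' 1 40 | grep -E "pos|ft"
python3 -m handwheel '[[0,0,-0.003,0],[0,0,-0.006,0],[-0.0006,0.0004,-0.006,0],[-0.0013,0.0008,-0.006,0],[-0.0013,0.0008,-0.006,0]]' | grep -E "pos|ft"
python3 -m handwheel '[[0,0,0.002,0],[0,0,0.003,0],[0,0,0.003,0]]'| grep -E "pos|ft"
python3 -m handwheel '[[0,0,0.0008,0],[0,0,0.0008,0]]'| grep -E "pos|ft"
python3 -m handwheel '[[0,0,0.0006,0],[0,0,0.0006,0]]'| grep -E "pos|ft"
```

```text
tool_pos: [0.6376, -0.0805, 0.0537]
ft_force: [0.6, -0.2, 0.1]
tool_pos: [0.6369, -0.0802, 0.0532]
ft_force: [-1.0, 1.2, 5.4]
tool_pos: [0.6371, -0.0812, 0.0575]
ft_force: [0.0, -0.1, -2.5]
tool_pos: [0.637, -0.081, 0.0545]
ft_force: [0.2, -0.2, -1.1]
tool_pos: [0.6371, -0.0811, 0.0539]
ft_force: [0.2, 0.5, -1.2]
tool_pos: [0.6372, -0.0811, 0.0533]
ft_force: [-0.5, -0.7, -0.9]
```

```bash

python3 -m handwheel '[[0,0,0.0006,0],[0,0,0.0006,0]]'| grep -E "pos|ft"
python3 -m handwheel '[[0,0,0.0005,0],[0,0,0.0005,0]]'| grep -E "pos|ft"
python3 -m handwheel '[[0,0,0.0005,0],[0,0,0.0005,0]]'| grep -E "pos|ft"
```

```text
tool_pos: [0.6372, -0.0811, 0.0533]
ft_force: [-1.6, -0.2, 3.2]
tool_pos: [0.6372, -0.0811, 0.0532]
ft_force: [-2.2, 0.3, 6.4]
tool_pos: [0.6372, -0.0811, 0.0532]
ft_force: [-3.6, 0.9, 8.7]
```

Seated again. Releasing, retreating and checking.

```bash

python3 -m handwheel '[[0,0,0,0],[0,0,0,0],[0,0,0,0],[0,0,0,0]]' 0.3 | grep -E "pos|ft|wid"
python3 -m handwheel '[[0,0,-0.03,0],[0,0,-0.07,0],[0,0,-0.12,0],[0,0,-0.16,0],[0,0,-0.18,0]]'>/dev/null
python3 -m handwheel '[[-0.05,-0.03,0,0],[-0.1,-0.06,0,0],[-0.15,-0.09,0,0],[-0.2,-0.12,0,0],[-0.2,-0.12,0,0]]'>/dev/null
python3 -m handwheel '[[0,0,0,0],[0,0,0,0]]' | grep -E "time|pos|ft"
echo white; python3 chk.py .6367 -.0797 .02 .1 top scene
echo blue; python3 chk.py .623 -.0012 .02 .1 top scene
python3 - <<'E'
from h import *
p,d=imaging.capture("scene"); cv2.imwrite("pics/fin.png",cv2.resize(p[100:300,100:440],None,fx=2,fy=2)[:,:,::-1])
E
```

```text
tool_pos: [0.6371, -0.0811, 0.0514]
ft_force: [0.1, 0.8, 0.2]
gripper_width: 0.0596
time: 36.78
tool_pos: [0.5538, -0.2971, 0.2316]
ft_force: [-0.1, 0.4, -0.8]
white
top 168 mid [ 0.6356 -0.0792  0.0507] ext [0.029  0.0285 0.0612] zmax 0.0798
scene 384 mid [ 0.6362 -0.0791  0.0506] ext [0.0295 0.0279 0.0611] zmax 0.0792
blue
top 147 mid [ 0.6225 -0.001   0.0462] ext [0.0295 0.0262 0.0505] zmax 0.0701
scene 324 mid [ 0.6222 -0.0015  0.0445] ext [0.0285 0.027  0.0489] zmax 0.0683
```

View pics/fin.png

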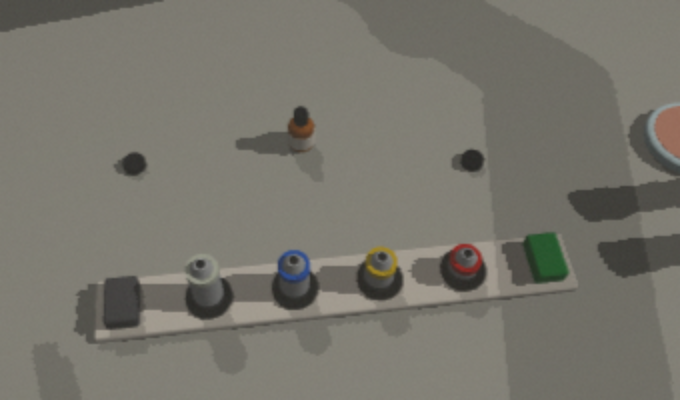

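The crop shows red (465,262), yellow (381,265), blue (293,275) and white (202,280), all upright on their seats, with the oil bottle still at (301,130). The arm is clear, so I'm handing in.

```bash
python3 -c "
from bench import robot; print(robot.job_done())"
```

```text
the job is handed in; nothing more can be done
None
```

All four objectives are on the seats in the order you asked, running from the green block: red, yellow, blue, then white next to the dark grey block. I handed the job in at about 37 s on the robot's clock.

- **Centring:** in my last checks all four stand upright, about 1–1.5 mm from their seat centres. Each seat has 8 mm of margin. White first landed about 2 mm off, so I picked it up again and re-centred it to about 1 mm.
- **Oil bottle:** the before and after pictures show it standing in the same place. The gripper never went near it.
- **Forces:** the highest wrist force I read was about 11 N, well under the limit. The arm was clear of everything at hand-in.
- **Disagreements:** the top and scene cameras differ by 1–2 mm. For the oil bottle, their position readings differed by up to 4 mm in x in the check after the first four placements, because the bottle's shape and the arm's shadow disturb that reading. The centring figures are therefore only good to about 1–2 mm.

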